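Set up the bench photometer: cell height and selector wheels

TASK

Set up the photometer: push the orange wedge under the cream cell platform until the black pointer on its side stands level with the middle of the red mark, and leave the wedge holding it there; let the wedge do the lifting, without handling the platform. Roll the yellow thumbwheel to 4 and the blue thumbwheel to 3, each figure centred on top between the white marks. The green wheel is already on 5 and must not be turned, and the other things on the bench stay where they are.

Things in the scene. Friction and masses are not known exactly. Their poses are not given: they have to be found in the camera images.
- console: fixed dark plate, 170 x 215 mm, 12 mm thick, with three selector units 68 mm apart in a row along its y, in any order of colours. Each wheel: white six-sided drum 36 mm wide, flats 30 mm from the axle, one black figure 1 to 6 per flat, and at the six corners black ribs 6 mm thick, 36 mm wide, out to 52 mm from the axle. A fingertip set in the gap above a flat can push a rib along
- yellow_axle (a point): yellow selector unit, fixed on the console, 150 mm (x) by 60 mm (y), housing top 9 mm below the axle; this point is the centre of its thumbwheel, on the axle. x: away from the robot, y: along the axle, z: up, the same for all three units. Two cheeks (22 to 27 mm either side of the centre) reach 29 mm above the axle and carry white index marks straight above it
- blue_axle (a point): blue selector unit, fixed on the console, 150 mm (x) by 60 mm (y), housing top 9 mm below the axle; this point is the centre of its thumbwheel, on the axle. x: away from the robot, y: along the axle, z: up, the same for all three units. Two cheeks (22 to 27 mm either side of the centre) reach 29 mm above the axle and carry white index marks straight above it
- green_axle (a point): green selector unit, fixed on the console, 150 mm (x) by 60 mm (y), housing top 9 mm below the axle; this point is the centre of its thumbwheel, on the axle. x: away from the robot, y: along the axle, z: up, the same for all three units. Two cheeks (22 to 27 mm either side of the centre) reach 29 mm above the axle and carry white index marks straight above it
- yellow_wheel (a joint): turn of the yellow thumbwheel, rad; grows as the top of the wheel rolls away from the robot (towards the unit's +x). Figure n is exactly on top, between the white marks, at (n - 1) x 1.0472; ribs then stand 0.5236 either side of straight up, and every 1.0472 round. No clicks: friction (0.06 N m) holds it wherever it is left. End stops at -0.2 and 5.44
- blue_wheel (a joint): turn of the blue thumbwheel, rad; grows as the top of the wheel rolls away from the robot (towards the unit's +x). Figure n is exactly on top, between the white marks, at (n - 1) x 1.0472; ribs then stand 0.5236 either side of straight up, and every 1.0472 round. No clicks: friction (0.06 N m) holds it wherever it is left. End stops at -0.2 and 5.44
- green_wheel (a joint): turn of the green thumbwheel, rad; grows as the top of the wheel rolls away from the robot (towards the unit's +x). Figure n is exactly on top, between the white marks, at (n - 1) x 1.0472; ribs then stand 0.5236 either side of straight up, and every 1.0472 round. No clicks: friction (0.06 N m) holds it wherever it is left. End stops at -0.2 and 5.44
- rig: fixed levelling rig: dark base plate 325 x 118 mm, 8 mm thick, on the bench. x: the way the wedge is pushed; origin on the bench under the nose (front edge) of the platform; the plate spans x = -205 to +120 mm. Two guide rails along x, tops 18 mm above the bench, leave a 61 mm wide channel for the wedge. At x = 85 mm two guide posts, tops 93 mm above the bench
- platform: cream cell platform about 108 mm (x) by 100 mm (y), about 0.6 kg, carrying a black block with three clear cells (top 63 mm above the platform's underside); slides only straight up, by up to 26 mm, and sinks back under its own weight. Origin: under the nose, at its underside; at rest the nose (a steel roller of radius 6 mm along y) leaves 12 mm of free height above the base plate. Axes as the rig's
- pointer (a point): tip of the black pointer, 9 x 3 mm, on the platform's +y side (rig's axes); rises with the platform
- mark (a point): middle of the red band, 5 mm high, on the white upright scale of the rig beside the pointer; 12 mm above the pointer's height at rest. Axes as the rig's
- wedge: loose orange wedge, about 0.25 kg, 170 mm long (x), 56 mm wide, lying on the base plate in the channel; 5 mm thick at its tip (+x), rising evenly to 35 mm at its heel (-x). Origin: centre of its underside. Starts with its tip 3 to 33 mm past the nose, not yet bearing. Each 10 mm of push raises the platform 1.8 mm once it bears, and it stays where it is left; pushing takes up to about 10 N
- heel (a point): centre of the wedge's upright heel face (35 mm high, 56 mm wide), the face to push on
- beaker: bystander: glass beaker, 72 mm wide, 95 mm high; origin under its middle
- reagent: bystander: amber bottle, 68 mm wide, 150 mm high; origin under its middle
- jar: bystander: white jar with blue cap, 70 mm wide, 85 mm high; origin under its middle
- tray: bystander: grey divided tray 100 x 140 x 35 mm; origin under its middle
- driver: bystander: red screwdriver, 190 mm long, lying; origin under its middle
- rinse: bystander: white bottle with red cap, 64 mm wide, 165 mm high; origin under its middle
Not all that is in view belongs to the job. Of the things like the wedge, leave any that is pink; of the rest the smaller one is meant.

How it is judged (in metres and radians):
At the end, for the whole second after the job is handed in: The pointer is within 2.5 mm of the red mark's middle in height, the platform bears on the wedge (over 1 N) and both are at rest; the yellow wheel is within 0.17 rad of figure 4, the blue wheel within 0.17 rad of figure 3, the green wheel within 0.17 rad of figure 5 (z of pointer in the frame of mark between -0.0025 and 0.0025 m and contact force between wedge and platform above 1 N and linear speed of each of wedge, platform below 0.01 m/s and value of joint yellow_wheel between 2.97159 and 3.31159 rad and value of joint blue_wheel between 1.9244 and 2.2644 rad and value of joint green_wheel between 4.01879 and 4.35879 rad); the robot touches nothing.
It fails at once if the green wheel is turned (more than 0.17 rad from figure 5) (not (value of joint green_wheel between 4.01879 and 4.35879 rad)).
It fails at once if the gripper or arm handles the platform (over 3 N) (contact force between any of the fingers, the arm and platform above 3 N).
It fails at once if a bystander is moved more than 30 mm or tipped over (distance of any of beaker, reagent, jar, tray, driver, rinse from where it was at the start of the episode above 0.03 m or angle between any of beaker, reagent, jar, tray, rinse's own z axis and vertical above 0.5 rad).
It also fails if it takes over 59 s, if anything falls off the work surface, if the arm or the gripper's body presses on something with over 40 N, if the wrist force passes 120 N, or if a joint passes its speed limit or range.

ROBOT

A 7-joint arm with a two-finger parallel gripper is mounted at the origin on the work surface. World frame = base frame: x ahead of the robot, y to its left, z up, the work surface at z = 0. Lengths are in m, angles in degrees, forces in N, time in s.
With the tool pointing down it reaches from about 0.425 to 0.875 m from the base axis. Payload 8.4 kg.
Tool frame: the origin (TCP) lies at the very end of the fingers, on their centre line; the grasp point (between the pads) lies 19 mm behind it; z points along the fingers, y is the direction in which the jaws open and shut (so a half turn about z gives the same grasp; the last joint's range is limited). The gripper opens to 87 mm and grips with 3 to 60 N. Pads are 19 mm wide; open, the fingers measure 117 mm over their backs; the gripper's body (75 mm by 190 mm) begins 51 mm behind the grasp point.
Start: joints at [59.29, 19.091, 2.286, 83.961, -0.768, 76.965, -3.352], TCP at [0.275, -0.589, 0.223] pointing down, gripper open.
Joint ranges: [-147.57, 147.57], [-21.85, 119.76], [-74.77, 79.35], [14.55, 137.4], [-85.83, 265.84], [4.83, 119.75], [-152.11, 152.11]. Speed limits (degrees/s): [127.2, 127.2, 159.86, 159.86, 180, 180, 180].

INTERFACE

Orientations are given as [roll, pitch, yaw] about the fixed x, y, z axes, in that order (R = Rz(yaw) Ry(pitch) Rx(roll)).
In Python, from plant import r gives the robot as it stands.
- The arm moves only by the tool move_arm, never from a script. Its arguments are lists of equal length, an entry for each row: "slide": the shift along the tool's x, y, z in mm, a list of three; "spin": the turn about the tool's z in rad. In form: {"slide": [[dx, dy, dz], ...], "spin": [spin, ...]}. A call has 1 to 5 rows; each row is the pose to reach, as a shift and turn from the pose commanded when the call began, along the tool's axes at that moment; what a row does not reach only later rows make up. A row lasts 1/10 s, in which the tool goes at most 50 mm and 8.59 degrees, less where a joint would pass 70% of its speed; a pose out of reach is approached as far as the arm can. A call with a gripper value outside its range is refused whole. "claw" is the opening in per cent of the stroke, from 0 (shut) to 100 (fully open), set as the call begins (left out, the last holds). The fingers move at their own pace and stop on an object; "force" is the grip in N (left out, the last holds). Time passes only in rows, so rows that repeat a pose let the fingers close. It gives the time, the measured TCP pose, the force and the opening at its end, in the units of the state.
- r.observe(): the state, without advancing time (a new reading comes with each control period).
- r.read_camera(name): name is "side" or "top" or "wrist"; returns the picture (384x512x3 uint8, red, green, blue); there is no depth.
- r.camera_params(name): a dict with "intrinsics" (3x3 intrinsics, pixels), "camera_from_world" (4x4, takes a point from world to camera coordinates). Camera axes: x right, y down, z forward; pixel columns grow to the right and rows downward; lengths in m; the calibration is good to about 2 mm. A picture is of the moment at which its call begins: read the wrist's pose just before it. camera_params takes no time and is no camera call; for the wrist camera it gives the pose at the moment of the call.
- r.job_done(): hands the job in, once; it reports no verdict.
The state is a dict: "clock": time; "joint_pos": joint angles; "qd": joint speeds; "tau": joint torques, N m; "tcp_pos": TCP position; "tool_rot": TCP orientation; "contact_force": force on the tool from outside, world axes, zero at the start; "ft_torque": the same for the moment, N m; "grip_width": finger opening in m.
Only numpy, scipy, OpenCV 4.12 (cv2) and the standard library are available. Lean on these libraries where they do the work, as an engineer would, in place of code of your own. Each camera call takes 0.05 s, during which the arm holds its last target.

## Working session

There is one attempt and no reset: what is moved stays moved. The work goes in short steps, Python scripts to look and compute and a tool call to move; the robot and the scene stay as the last step left them, time stands still between calls to the robot, and variables do not carry over. Pictures are saved under pics/ and viewed, and the job is handed in when it is done.

Besides the shell and the picture viewer there is one more tool, called as name([rows], argument=value, ...), one row to a line, values as JSON. move_arm: Moves the arm, as the interface text tells. Its arguments: {"type":"object","properties":{"slide":{"type":"array"},"spin":{"type":"array"},"claw":{"type":"number"},"force":{"type":"number"}},"required":["slide","spin"]}

```bash
mkdir -p pics; ls
python3 - <<'E'
from plant import r
import cv2
for n in ["side","top","wrist"]:
    im=r.read_camera(n); cv2.imwrite(f"pics/{n}0.png",im[:,:,::-1])
    p=r.camera_params(n); print(n,p["intrinsics"],p["camera_from_world"])
print(r.observe())
E
```

```text
pics
side [[349.91038133   0.         252.65283687]
 [  0.         349.91038133 189.94001704]
 [  0.           0.           1.        ]] [[-7.22121006e-01 -6.91766728e-01  2.14414935e-04  3.28053979e-01]
 [-4.51653667e-01  4.71237121e-01 -7.57591276e-01  2.83500334e-01]
 [ 5.23975398e-01 -5.47169416e-01 -6.52729203e-01  9.63295420e-01]
 [ 0.00000000e+00  0.00000000e+00  0.00000000e+00  1.00000000e+00]]
top [[395.24556323   0.         246.49906815]
 [  0.         395.24556323 185.31749331]
 [  0.           0.           1.        ]] [[-0.00887109 -0.99994954  0.00471414 -0.02253547]
 [-0.99583092  0.00840634 -0.09083016  0.52310607]
 [ 0.09078595 -0.00550025 -0.99585524  1.46962812]
 [ 0.          0.          0.          1.        ]]
wrist [[301.38769372   0.         259.34653208]
 [  0.         301.38769372 187.40188775]
 [  0.           0.           1.        ]] [[ 0.42352189 -0.90588477 -0.00140961 -0.6485703 ]
 [-0.86838629 -0.40643259  0.28410878 -0.03461881]
 [-0.25794273 -0.1191022  -0.95879102  0.39111791]
 [ 0.          0.          0.          1.        ]]
{'clock': 0.15, 'joint_pos': array([59.2886093 , 19.12223063,  2.28186944, 83.99806974, -0.76668889,
       76.96356904, -3.35312355]), 'qd': array([ 0.03920213, -0.05095826, -0.03072111, -0.14243909,  0.00418163,
        0.11291285,  0.08063196]), 'tau': array([ 2.18512527e-03, -6.56846094e+01,  1.33655503e+00, -4.04107547e+01,
       -5.96362073e-02,  4.17661853e-02,  8.85091595e-05]), 'tcp_pos': array([ 0.27484294, -0.58865471,  0.22187704]), 'tool_rot': array([-1.79931482e+02,  4.62429347e-03,  2.50283397e+01]), 'contact_force': array([ 0.56586496, -0.21137573, -0.18518554]), 'ft_torque': array([0.04724077, 0.01839484, 0.02132762]), 'grip_width': 0.08716430324060867}
```

View pics/side0.png

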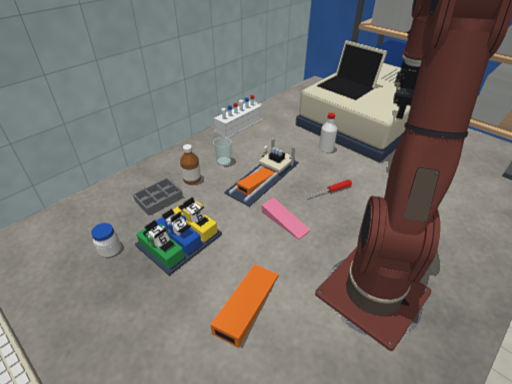

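View pics/top0.png

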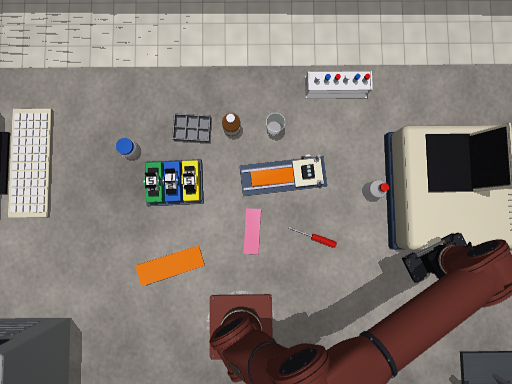

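View pics/wrist0.png

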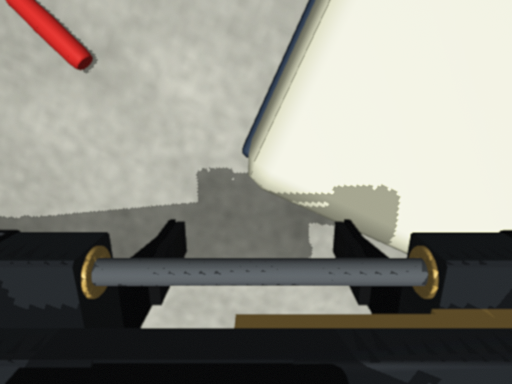

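Run:
```python
import cv2
t=cv2.imread("pics/top0.png"); s=cv2.imread("pics/side0.png")
cv2.imwrite("pics/a.png",cv2.resize(t[145:215,135:335],None,fx=4,fy=4,interpolation=cv2.INTER_CUBIC))
cv2.imwrite("pics/b.png",cv2.resize(s[140:275,130:305],None,fx=4.4,fy=4.4,interpolation=cv2.INTER_CUBIC))
```

```text
(no output)
```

View pics/a.png

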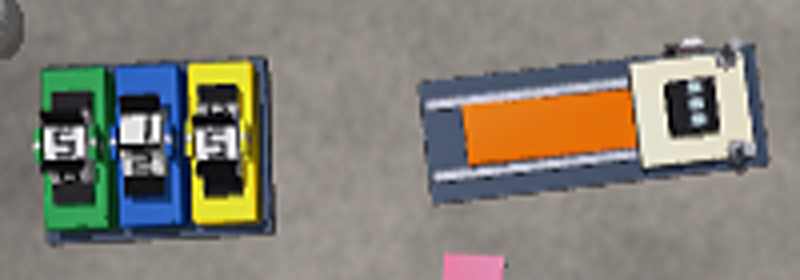

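View pics/b.png

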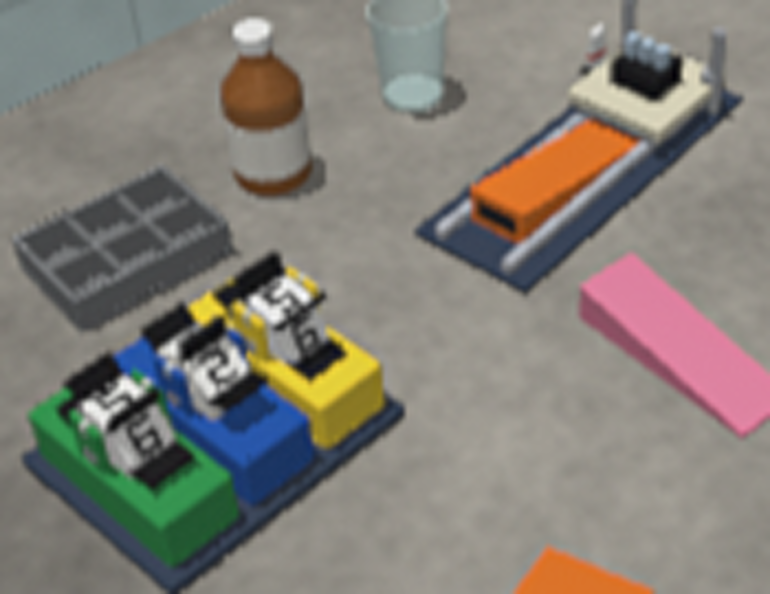

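```bash
cat > h.py <<'E'
import numpy as np, cv2
from plant import r
def cam(n):
    p=r.camera_params(n); return p["intrinsics"],p["camera_from_world"]
def ray(n,uv,P=None):
    K,T=P or cam(n); d=np.linalg.inv(K)@[uv[0],uv[1],1.]; R=T[:3,:3]
    return -R.T@T[:3,3], R.T@d
def onz(n,uv,z,P=None):
    c,d=ray(n,uv,P); return c+d*(z-c[2])/d[2]
def tri(a,ua,b,ub,Pa=None,Pb=None):
    c1,d1=ray(a,ua,Pa); c2,d2=ray(b,ub,Pb)
    d1/=np.linalg.norm(d1);d2/=np.linalg.norm(d2)
    s=np.linalg.lstsq(np.c_[d1,-d2],c2-c1,rcond=None)[0]
    p,q=c1+d1*s[0],c2+d2*s[1]; return (p+q)/2,np.linalg.norm(p-q)
def proj(n,X,P=None):
    K,T=P or cam(n); c=T[:3,:3]@X+T[:3,3]; c=K@c; return c[:2]/c[2]
E
python3 - <<'E'
from h import *
# in crop a coords -> /4 + (135,145); crop b /4.4+(130,140)
A=lambda u,v:(u/4+135,v/4+145); B=lambda u,v:(u/4.4+130,v/4.4+140)
pairs={"yel near right top":((262,222),(382,372)),"yel near left":((193,226),(318,405)),"green near left":((45,228),(160,520)),"green near right":((110,225),(238,487)),"green far left":((42,70),(30,415)),
"wedge heel top right(-)":((471,165),(515,215)),"wedge heel top left":((464,105),(475,185)),
"plat nose left":((630,64),(572,92)),"plat nose right":((643,167),(655,138)),"plate far?":((433,203),(525,292)),"plate heel +":((418,82),(417,232)),"plate far right":((768,165),(742,98))}
for k,(a,b) in pairs.items(): print(k,*tri("top",A(*a),"side",B(*b)))
for n,uv,z in [("beaker",(275,124),.05),("reag",(231,118),.1),("jar",(125,146),.085),("tray",(192,128),.035),("driver",(313,236),.01),("rinse",(383,187),.16)]:
    print(n,onz("top",uv,z))
c,_=ray("wrist",(0,0));print(c)
E
```

```text
yel near right top [0.4675064  0.1460316  0.04247732] 0.00431542639650855
yel near left [0.46323498 0.2072826  0.05944333] 0.0037532459086375342
green near left [0.46133725 0.34159981 0.05956941] 0.0001943417156889137
green near right [0.46301991 0.28421267 0.04052445] 0.004475499621408183
green far left [0.60827057 0.3476426  0.05069686] 0.0022807845467858394
wedge heel top right(-) [ 0.52107813 -0.04737762  0.03880395] 0.00876549229846142
wedge heel top left [ 0.57292891 -0.04524109  0.04218468] 0.0028188103937334037
plat nose left [ 0.61124251 -0.20274225  0.03412267] 0.0037910943576458956
plat nose right [ 0.51675939 -0.21167017  0.02771943] 0.0031197275927279133
plate far? [ 4.84825594e-01 -1.45851542e-02  2.18842529e-04] 0.0005676135013414338
plate heel + [ 0.60033087 -0.00231218  0.00164085] 0.004050341727322667
plate far right [ 0.51838217 -0.33566415  0.0041572 ] 0.00028733232869680936
beaker [ 0.75152271 -0.13633091  0.05      ]
reag [0.76254228 0.02760603 0.1       ]
jar [0.66520498 0.41559182 0.085     ]
tray [0.74221484 0.1780464  0.035     ]
driver [ 0.33003979 -0.27631973  0.01      ]
rinse [ 0.50071336 -0.49540692  0.16      ]
[ 0.34550724 -0.55501717  0.38392162]
```

The top view shows three wedge-like things: the small orange one in the rig's channel (272,177), a big orange one (170,265) and a pink one (252,231). Pink is ruled out. Of the two orange ones the smaller is the one in the channel, and the enlarged crop confirms it. Blue shows 1/2 and yellow about 5. I'm moving towards the rig.

move_arm([
  [34,-29,0],
  [68,-58,0],
  [102,-87,0],
  [136,-116,0],
  [170,-145,0],
], spin=[0,0,0,0,0], claw=0)

```text
clock: 0.65
tcp_pos: [0.368, -0.3839, 0.2224]
tool_rot: [-180.0, 0.0, 25.0]
contact_force: [0.9, -0.3, 0.2]
grip_width: 0.0552
```

```bash
python3 -c "
from plant import r
print(r.observe())"
```

```text
{'clock': 0.65, 'joint_pos': array([ 46.52286812,   5.7082841 ,  -5.48471313, 100.15528404,
         0.57551173,  74.17002203, -24.06943134]), 'qd': array([-25.73693555, -19.86411489, -19.94067294,  22.00439437,
         0.64038314,  -2.39448402, -45.3314979 ]), 'tau': array([  4.82021526, -45.74394107,   2.26735242, -40.40412426,
         0.08818171,   0.32738828,   1.73454825]), 'tcp_pos': array([ 0.3680117 , -0.38387098,  0.22241033]), 'tool_rot': array([-1.79997361e+02,  1.09934824e-02,  2.50224419e+01]), 'contact_force': array([ 0.89358172, -0.29593838,  0.18124674]), 'ft_torque': array([-0.0068568 , -0.08891098, -0.06561622]), 'grip_width': 0.055225423630475466}
```

move_arm([
  [35,-29,0],
  [70,-58,0],
  [105,-87,0],
  [140,-116,0],
  [175,-145,0],
], spin=[-0.13,-0.26,-0.39,-0.52,-0.65])

```text
clock: 1.15
tcp_pos: [0.4652, -0.1785, 0.2226]
tool_rot: [180.0, 0.0, 62.6]
contact_force: [1.0, 0.3, 1.3]
grip_width: 0.0149
```

```bash
python3 -c "
from plant import r
print(r.observe()['tcp_pos'],r.observe()['joint_pos'])"
```

```text
[ 0.46522272 -0.17847297  0.22258237] [ 33.99694728   2.43211249 -18.55477719 103.73384191   0.81739784
  73.95323636 -12.19931619]
```

move_arm([
  [40,-2,0],
  [80,-4,0],
  [120,-6,0],
  [160,-7,0],
  [182,-8,0],
], spin=[-0.12,-0.24,-0.36,-0.48,-0.59])

```text
clock: 1.65
tcp_pos: [0.5432, -0.0117, 0.2225]
tool_rot: [180.0, -0.1, 96.5]
contact_force: [0.2, -0.6, -0.0]
grip_width: 0.0004
```

Run:
```python
from h import *
o=r.observe();print(o['tcp_pos'],o['tool_rot'],o['joint_pos'],np.abs(o['qd']).max())
for n in ["side","wrist"]:
    P=cam(n);im=r.read_camera(n);cv2.imwrite(f"pics/{n}1.png",im[:,:,::-1]);np.savez(f"pics/{n}1.npz",K=P[0],T=P[1])
```

```text
[ 0.54320699 -0.01168964  0.22252028] [ 1.79979107e+02 -6.94313891e-02  9.65451478e+01] [ 22.88531654   8.7537894  -28.99164161  97.64590148   4.31353521
  74.70460416  -0.41589579] 37.49242069612585
```

View pics/wrist1.png

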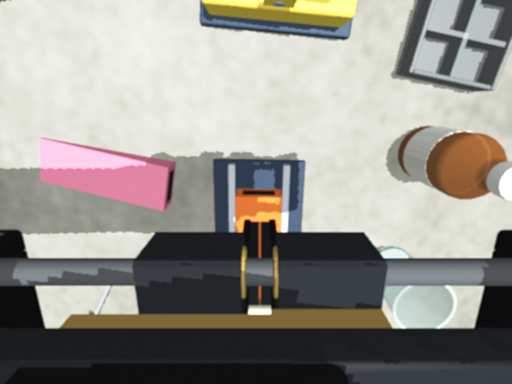

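Run:
```python
import cv2
t=cv2.imread("pics/wrist1.png")
cv2.imwrite("pics/c.png",cv2.resize(t[150:250,200:320],None,fx=6,fy=6,interpolation=cv2.INTER_CUBIC))
s=cv2.imread("pics/side0.png")
cv2.imwrite("pics/d.png",cv2.resize(s[140:205,220:305],None,fx=8,fy=8,interpolation=cv2.INTER_CUBIC))
```

```text
(no output)
```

View pics/c.png

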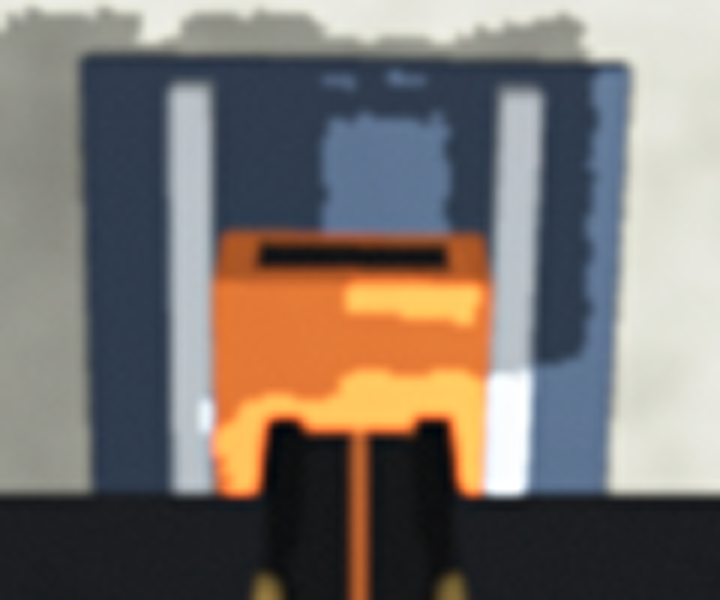

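View pics/d.png

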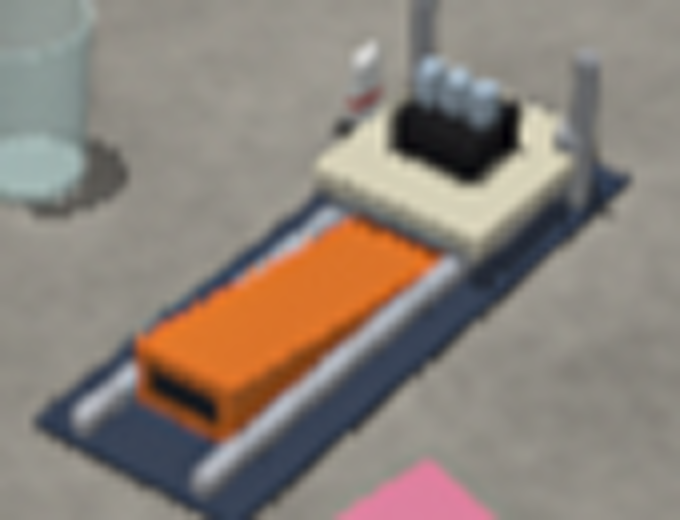

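Run:
```python
from h import *
f=np.load("pics/wrist1.npz");P=(f["K"],f["T"])
C=lambda u,v:(u/6+200-.4,v/6+150-.4)
W=lambda uv,z:onz("wrist",C(*uv),z,P)
a,b=W((82,58),.008),W((630,65),.008)
h=[W((220,233),.008),W((487,238),.008),W((215,280),.043),W((492,283),.043)]
rails=[W((190,85),.018),W((522,90),.018),W((190,490),.018),W((507,490),.018)]
print(a,b,np.linalg.norm(a-b));print(np.array(h));print(np.array(rails))
e=rails[2]-rails[0];print(np.degrees(np.arctan2(e[1],e[0])));e=rails[3]-rails[1];print(np.degrees(np.arctan2(e[1],e[0])));e=a-b;print(np.degrees(np.arctan2(e[1],e[0])))
```

```text
[ 0.48549101 -0.01109849  0.008     ] [0.60065121 0.00173735 0.008     ] 0.11587333604967627
[[ 0.51837357 -0.04587605  0.008     ]
 [ 0.57611783 -0.03983138  0.008     ]
 [ 0.51982897 -0.04502042  0.043     ]
 [ 0.57452427 -0.03884551  0.043     ]]
[[ 0.50936856 -0.01185961  0.018     ]
 [ 0.57758578 -0.00442189  0.018     ]
 [ 0.51828004 -0.10253655  0.018     ]
 [ 0.58773211 -0.09390488  0.018     ]]
-84.38715486352444
-83.5309526496601
-173.64002321118957
```

move_arm([
  [-4,1,45],
  [-4,1,90],
  [-4,1,135],
  [-4,1,180],
  [-4,1,203],
], spin=[0.008,0.008,0.008,0.008,0.008])

```text
clock: 2.25
tcp_pos: [0.5411, -0.0206, 0.0157]
tool_rot: [-179.7, -0.0, 95.5]
contact_force: [-0.1, -0.4, -0.2]
grip_width: 0.0005
```

move_arm([
  [0,0,0],
  [-4,0,0],
  [-8,0,0],
  [-12,0,0],
  [-16,0,0],
], spin=[0,0,0,0,0])

```text
clock: 2.75
tcp_pos: [0.5465, -0.0354, 0.021]
tool_rot: [179.9, 0.0, 95.6]
contact_force: [0.1, 2.7, 1.7]
grip_width: 0.0001
```

Run:
```python
from h import *
o=r.observe();print(o['tcp_pos'],o['tool_rot'],o['joint_pos'])
n="wrist"
P=cam(n);im=r.read_camera(n);cv2.imwrite(f"pics/{n}2.png",im[:,:,::-1]);np.savez(f"pics/{n}2.npz",K=P[0],T=P[1])
```

```text
[ 0.54651146 -0.03544045  0.02096854] [1.79863198e+02 8.42914561e-03 9.55904393e+01] [ 21.92185421  20.89000333 -26.61912939 109.20708337  11.63829626
  52.39093427  -4.7204658 ]
```

View pics/wrist2.png

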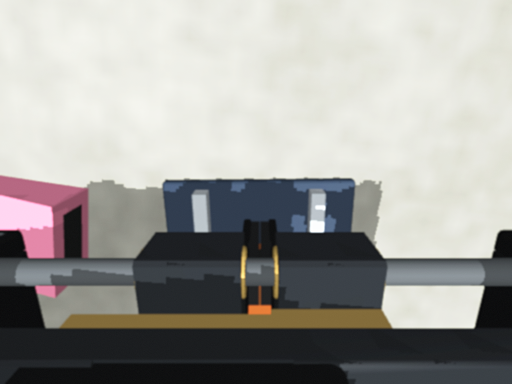

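move_arm([
  [-8,0,0],
  [-16,0,0],
  [-24,0,0],
  [-32,0,0],
  [-40,0,0],
], spin=[0,0,0,0,0])

```text
clock: 3.3
tcp_pos: [0.5494, -0.0734, 0.0196]
tool_rot: [-180.0, -0.2, 95.7]
contact_force: [-1.8, 13.7, 3.4]
grip_width: 0.0004
```

move_arm([
  [-8,0,0],
  [-16,0,0],
  [-24,0,0],
  [-32,0,0],
  [-40,0,0],
], spin=[0,0,0,0,0])

```text
clock: 3.8
tcp_pos: [0.5534, -0.1116, 0.0196]
tool_rot: [-180.0, -0.2, 95.8]
contact_force: [-0.3, 14.6, 4.5]
grip_width: 0.0005
```

move_arm([
  [-5,0,0],
  [-10,0,0],
  [-10,0,0],
], spin=[0,0,0])

```text
clock: 4.1
tcp_pos: [0.5544, -0.1226, 0.0196]
tool_rot: [180.0, -0.2, 95.7]
contact_force: [-0.7, 10.7, 4.0]
grip_width: 0.0005
```

Run:
```python
from h import *
o=r.observe();print(o['tcp_pos'],o['contact_force'])
p=o['tcp_pos'][:2]-[.5648,-.2085];print(p@[.1063,-.9943],p@[.9943,.1063])
for n in ["side"]:
    im=r.read_camera(n);cv2.imwrite(f"pics/{n}3.png",im[:,:,::-1]);cv2.imwrite("pics/e.png",cv2.resize(im[140:205,220:305,::-1],None,fx=8,fy=8,interpolation=cv2.INTER_CUBIC))
```

```text
[ 0.55444157 -0.12261795  0.01956484] [-0.73398758 10.72730668  3.98237403]
-0.08649362865635496 -0.0011701287867891682
```

View pics/e.png

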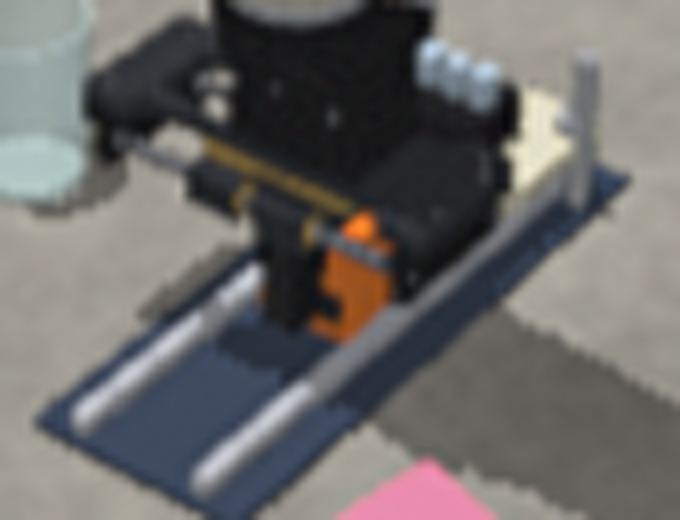

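move_arm([
  [-5,0,0],
  [-10,0,0],
  [-15,0,0],
  [-15,0,0],
], spin=[0,0,0,0])

```text
clock: 4.55
tcp_pos: [0.556, -0.1374, 0.0196]
tool_rot: [180.0, -0.2, 95.7]
contact_force: [-0.9, 10.1, 5.2]
grip_width: 0.0007
```

move_arm([
  [10,0,0],
  [30,0,0],
  [70,0,0],
  [110,0,0],
  [130,0,0],
], spin=[0,0,0,0,0])

```text
clock: 5.05
tcp_pos: [0.5423, -0.0074, 0.0194]
tool_rot: [-180.0, -0.0, 95.8]
contact_force: [0.5, 0.1, 0.6]
grip_width: 0.0004
```

Run:
```python
from h import *
o=r.observe();print(o['tcp_pos'],o['contact_force'])
for n in ["side","wrist","top"]:
    P=cam(n);im=r.read_camera(n);cv2.imwrite(f"pics/{n}4.png",im[:,:,::-1]);np.savez(f"pics/{n}4.npz",K=P[0],T=P[1])
    if n=="side":cv2.imwrite("pics/e4.png",cv2.resize(im[140:205,220:305,::-1],None,fx=8,fy=8,interpolation=cv2.INTER_CUBIC))
    if n=="top":cv2.imwrite("pics/f4.png",cv2.resize(im[145:215,235:335,::-1],None,fx=8,fy=8,interpolation=cv2.INTER_CUBIC))
```

```text
[ 0.54225073 -0.00735487  0.01942077] [0.52530707 0.06601207 0.5575526 ]
```

View pics/e4.png

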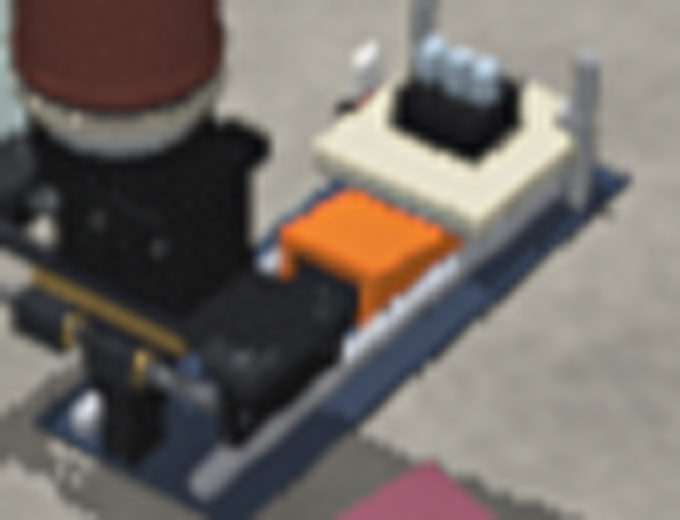

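View pics/f4.png

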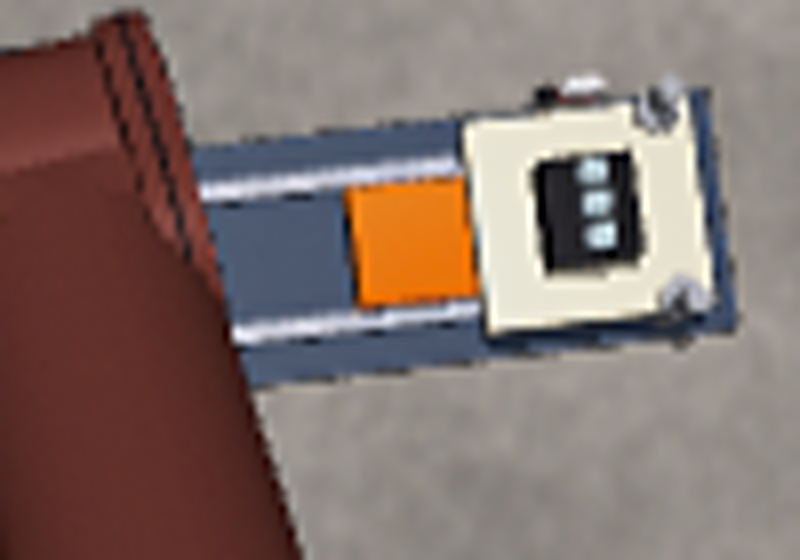

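Run:
```python
from h import *
a=cv2.imread("pics/side0.png");b=cv2.imread("pics/side4.png")
K,T=cam("side")
def d(X):return proj("side",X+[0,0,.001])-proj("side",X)
for nm,(u0,u1,v0,v1) in {"block":(266,287,148,164),"platL":(256,278,156,172),"platR":(270,292,160,174)}.items():
  for am in range(3):
    A=a[v0-6:v1+6,u0-6:u1+6,am];t=a[v0:v1,u0:u1,am]
    big=lambda x:cv2.resize(x,None,fx=10,fy=10,interpolation=cv2.INTER_CUBIC)
    m=cv2.matchTemplate(big(b[v0-6:v1+6,u0-6:u1+6,am]),big(t),cv2.TM_CCOEFF_NORMED)
    _,s,_,l=cv2.minMaxLoc(m);print(nm,(np.array(l)-60)/10,round(s,3),end=' | ')
  print(d(np.array([.565,-.25,.06])))
f=np.load("pics/wrist4.npz");
```

```text
block [ 0.2 -2.6] 0.987 | block [ 0.2 -2.6] 0.988 | block [ 0.2 -2.6] 0.989 | [ 0.01159752 -0.21219427]
platL [-0.5 -3. ] 0.932 | platL [ 0.7 -2.3] 0.939 | platL [ 0.5 -2.7] 0.932 | [ 0.01159752 -0.21219427]
platR [ 0.8 -2.3] 0.885 | platR [ 0.6 -2.4] 0.913 | platR [ 0.8 -2.5] 0.913 | [ 0.01159752 -0.21219427]
```

View pics/wrist4.png

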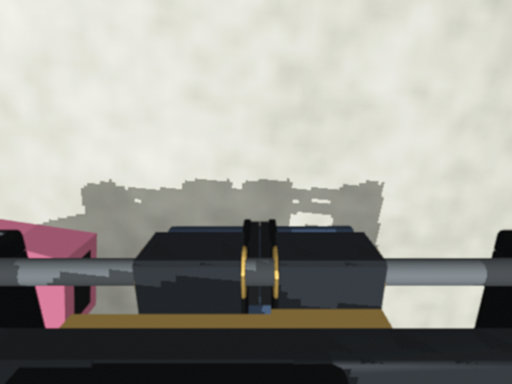

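The push raised the platform about 12 mm: the side view shows its block 2.6 px higher, which is 12.2 mm, and the wedge geometry predicts 11–12 mm. In the crop the pointer at (345,105) now stands beside the red mark at (365,98). Next is the console.

move_arm([
  [0,0,-45],
  [0,0,-90],
  [0,0,-135],
  [25,6,-180],
  [65,16,-180],
], spin=[0,0,-0.13,-0.27,-0.41])

```text
clock: 5.7
tcp_pos: [0.5561, 0.0516, 0.2056]
tool_rot: [179.6, 0.4, 118.9]
contact_force: [0.9, 0.5, 0.2]
grip_width: 0.0007
```

Run:
```python
from h import *
o=r.observe();print(o['tcp_pos'],o['tool_rot'])
p=np.array([.578,.245,.2])-o['tcp_pos'];a=np.radians(o['tool_rot'][2])
print(p@[np.cos(a),np.sin(a),0],p@[np.sin(a),-np.cos(a),0],p[2],np.radians(180-o['tool_rot'][2]))
```

```text
[0.55608514 0.05158632 0.20563321] [179.62017861   0.37259234 118.93710762]
0.15866274803774758 0.11276189068678759 -0.005633212352783024 1.0657485228303112
```

move_arm([
  [30,20,0],
  [60,40,0],
  [90,62,0],
  [120,84,0],
  [155,110,0],
], spin=[-0.13,-0.26,-0.4,-0.53,-0.66])

```text
clock: 6.2
tcp_pos: [0.5748, 0.2429, 0.1993]
tool_rot: [-179.9, 0.1, 157.0]
contact_force: [0.6, 0.1, 0.2]
grip_width: 0.0002
```

move_arm([
  [0,0,0],
  [0,0,0],
  [0,0,0],
  [0,0,0],
  [0,0,0],
], spin=[-0.13,-0.26,-0.38,-0.38,-0.38])

```text
clock: 6.7
tcp_pos: [0.574, 0.2433, 0.1992]
tool_rot: [-180.0, -0.0, 178.4]
contact_force: [-0.5, 0.2, 0.0]
grip_width: 0.0007
```

Run:
```python
from h import *
o=r.observe();print(o['tcp_pos'],o['tool_rot'],o['contact_force'])
for n in ["wrist","side"]:
    P=cam(n);im=r.read_camera(n);cv2.imwrite(f"pics/{n}5.png",im[:,:,::-1]);np.savez(f"pics/{n}5.npz",K=P[0],T=P[1])
    if n=="side":cv2.imwrite("pics/e5.png",cv2.resize(im[140:205,220:305,::-1],None,fx=8,fy=8,interpolation=cv2.INTER_CUBIC))
```

```text
[0.57398113 0.24327921 0.19922066] [-1.79966083e+02 -1.63111804e-02  1.78368058e+02] [-0.47559366  0.18476971  0.02605672]
```

View pics/wrist5.png

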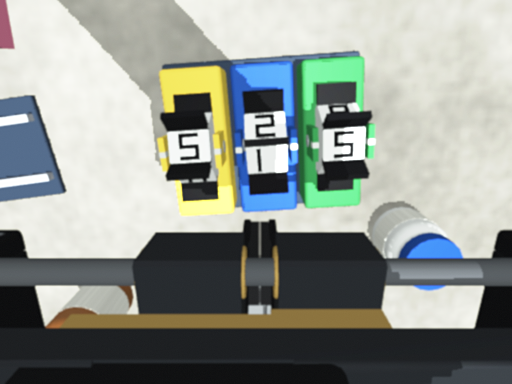

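View pics/e5.png

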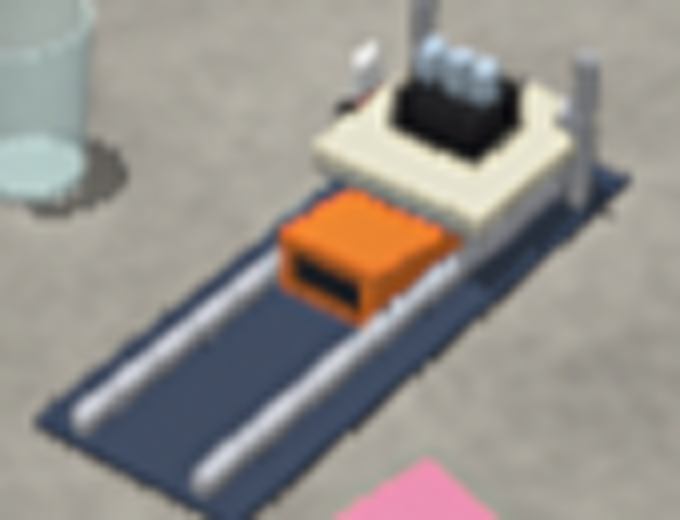

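Run:
```python
import cv2
t=cv2.imread("pics/wrist5.png")
cv2.imwrite("pics/g.png",cv2.resize(t[45:220,145:390],None,fx=3.2,fy=3.2,interpolation=cv2.INTER_CUBIC))
```

```text
(no output)
```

View pics/g.png

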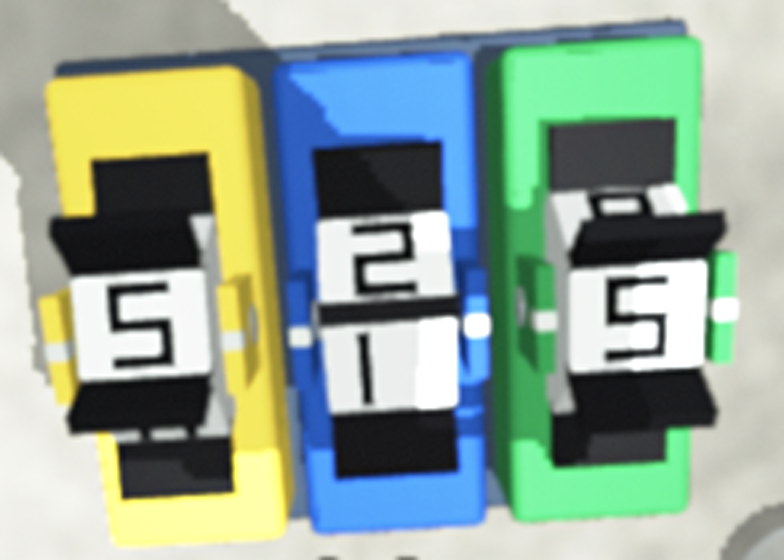

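Run:
```python
from h import *
f=np.load("pics/wrist5.npz");P=(f["K"],f["T"])
C=lambda u,v:(u/3.2+145-.34,v/3.2+45-.34)
M=dict(yellow=((60,350),(233,340)),blue=((300,337),(477,325)),green=((543,320),(725,310)))
for z in (.08,.085,.09,.095,.10):
    m={k:(onz("wrist",C(*a),z,P)+onz("wrist",C(*b),z,P))/2 for k,(a,b) in M.items()}
    print(z,np.linalg.norm(m["yellow"]-m["green"]),{k:v[:2].round(4) for k,v in m.items()})
for z in (.05,.055,.06):
  c=[onz("wrist",C(*q),z,P) for q in [(48,85),(245,68),(285,538),(112,545),(505,50),(702,40),(688,510),(512,522)]]
  print(z,[np.linalg.norm(c[i]-c[j]).round(4) for i,j in [(0,1),(1,2),(2,3),(3,0),(4,5),(5,6),(6,7),(7,4),(3,6)]],np.mean(c[:4],0),np.mean(c[4:],0))
```

```text
0.08 0.14296000537902598 {'yellow': array([0.543, 0.18 ]), 'blue': array([0.5409, 0.2512]), 'green': array([0.5382, 0.3229])}
0.085 0.14041890446465455 {'yellow': array([0.5422, 0.1812]), 'blue': array([0.5401, 0.2512]), 'green': array([0.5374, 0.3215])}
0.09 0.137877803550283 {'yellow': array([0.5413, 0.1824]), 'blue': array([0.5393, 0.2511]), 'green': array([0.5367, 0.3202])}
0.095 0.1353367026359116 {'yellow': array([0.5405, 0.1835]), 'blue': array([0.5385, 0.251 ]), 'green': array([0.5359, 0.3188])}
0.1 0.1327956017215401 {'yellow': array([0.5397, 0.1847]), 'blue': array([0.5377, 0.2509]), 'green': array([0.5352, 0.3174])}
0.05 [np.float64(0.0599), np.float64(0.1514), np.float64(0.06), np.float64(0.1492), np.float64(0.0587), np.float64(0.1491), np.float64(0.0602), np.float64(0.1506), np.float64(0.1985)] [0.54179237 0.18252415 0.05      ] [0.53655694 0.32036981 0.05      ]
0.055 [np.float64(0.0589), np.float64(0.149), np.float64(0.059), np.float64(0.1468), np.float64(0.0578), np.float64(0.1467), np.float64(0.0592), np.float64(0.1482), np.float64(0.1953)] [0.54105172 0.18354908 0.055     ] [0.53590038 0.31918068 0.055     ]
0.06 [np.float64(0.058), np.float64(0.1466), np.float64(0.0581), np.float64(0.1445), np.float64(0.0568), np.float64(0.1443), np.float64(0.0583), np.float64(0.1457), np.float64(0.1922)] [0.54031106 0.18457402 0.06      ] [0.53524381 0.31799156 0.06      ]
```

Run:
```python
from h import *
f=np.load("pics/wrist5.npz");P=(f["K"],f["T"])
C=lambda u,v:(u/3.2+145-.34,v/3.2+45-.34)
print("blue rib",onz("wrist",C(390,306),.116,P)-[.5387,.251,0])
ax=dict(yellow=[.5407,.1832,.064],blue=[.5387,.251,.064],green=[.536,.319,.064])
ex=np.array([np.cos(.034),np.sin(.034),0]);ey=np.array([-ex[1],ex[0],0])
for k,a in ax.items():
  for ph in np.radians([-30,-20,-10,0,10,20,30]):
    q=proj("wrist",np.array(a)+ex*.052*np.sin(ph)+[0,0,.052*np.cos(ph)],P)
    print(k,round(np.degrees(ph)),((q-[144.66,44.66])*3.2).round(),end=' ')
  print()
```

```text
blue rib [-0.00995654  0.00017724  0.116     ]
yellow -30 [120. 255.] yellow -20 [121. 289.] yellow -10 [123. 325.] yellow 0 [127. 360.] yellow 10 [132. 393.] yellow 20 [139. 424.] yellow 30 [146. 449.] 
blue -30 [384. 240.] blue -20 [386. 274.] blue -10 [388. 309.] blue 0 [390. 345.] blue 10 [392. 379.] blue 20 [394. 409.] blue 30 [395. 435.] 
green -30 [651. 221.] green -20 [654. 255.] green -10 [656. 291.] green 0 [656. 327.] green 10 [655. 361.] green 20 [651. 392.] green 30 [647. 419.]
```

Blue's top rib is at about −10° (value ≈0.34) and yellow's value is ≈4.0. The axles are at (.541,.183), (.539,.251) and (.536,.319), z ≈.064, and the console yaw is ≈2°. I'm rolling blue first.

move_arm([
  [32,3,0],
  [64,5,0],
  [64,5,20],
  [64,5,20],
  [64,5,20],
], spin=[-0.03,-0.062,-0.062,-0.062,-0.062])

```text
clock: 7.3
tcp_pos: [0.5099, 0.2507, 0.1798]
tool_rot: [-180.0, -0.0, -177.9]
contact_force: [-0.3, 1.1, -0.6]
grip_width: 0.0002
```

```bash
cat > w.py <<'E'
from h import *
AX=dict(yellow=[.5407,.1832,.064],blue=[.5387,.251,.064],green=[.536,.319,.064])
def w(k):
    o=r.observe();d=o['tcp_pos']-AX[k];e=np.radians(1.95)
    print(k,"console rel mm",(1e3*np.array([d@[np.cos(e),np.sin(e),0],d@[-np.sin(e),np.cos(e),0],d[2]])).round(1),o['tool_rot'].round(1),o['contact_force'].round(1),o['clock'])
E
python3 -c "
from w import *
w('blue')"
```

```text
blue console rel mm [-28.8   0.7 115.8] [-180.    -0.  -177.9] [-0.3  1.1 -0.6] 7.3
```

Descend 78 mm, then sweep 37 mm away from the robot (tool −x).

move_arm([
  [0,-1,25],
  [0,-1,50],
  [0,-1,70],
  [0,-1,78],
  [0,-1,78],
], spin=[0,0,0,0,0])

```text
clock: 7.8
tcp_pos: [0.5096, 0.2501, 0.1012]
tool_rot: [180.0, -0.1, -177.8]
contact_force: [-0.3, 0.1, 0.5]
grip_width: 0.0005
```

```bash
python3 -c "
from w import *
w('blue')"
```

```text
blue console rel mm [-29.1   0.   37.2] [ 1.800e+02 -1.000e-01 -1.778e+02] [-0.3  0.1  0.5] 7.8
```

move_arm([
  [-7,0,0],
  [-15,0,0],
  [-23,0,0],
  [-31,0,0],
  [-37,0,0],
], spin=[0,0,0,0,0])

```text
clock: 8.3
tcp_pos: [0.5473, 0.2517, 0.1015]
tool_rot: [180.0, -0.0, -177.8]
contact_force: [-1.5, -0.9, -0.2]
grip_width: 0.0006
```

move_arm([
  [0,0,0],
  [0,0,-20],
  [5,0,-40],
  [30,0,-40],
  [53,0,-40],
], spin=[0,0,0,0,0])

```text
clock: 8.8
tcp_pos: [0.4934, 0.25, 0.1422]
tool_rot: [180.0, 0.1, -177.8]
contact_force: [-0.7, -0.1, -0.5]
grip_width: 0.0007
```

Run:
```python
from w import *
w('blue')
im=r.read_camera("wrist");cv2.imwrite("pics/w6.png",im[:,:,::-1])
im=r.read_camera("side");cv2.imwrite("pics/s6.png",cv2.resize(im[180:280,120:240,::-1],None,fx=6,fy=6,interpolation=cv2.INTER_CUBIC))
```

```text
blue console rel mm [-45.3   0.6  78.2] [ 1.800e+02  1.000e-01 -1.778e+02] [-0.7 -0.1 -0.5] 8.8
```

View pics/w6.png

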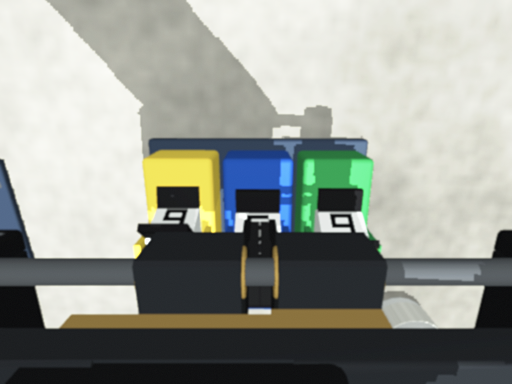

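View pics/s6.png

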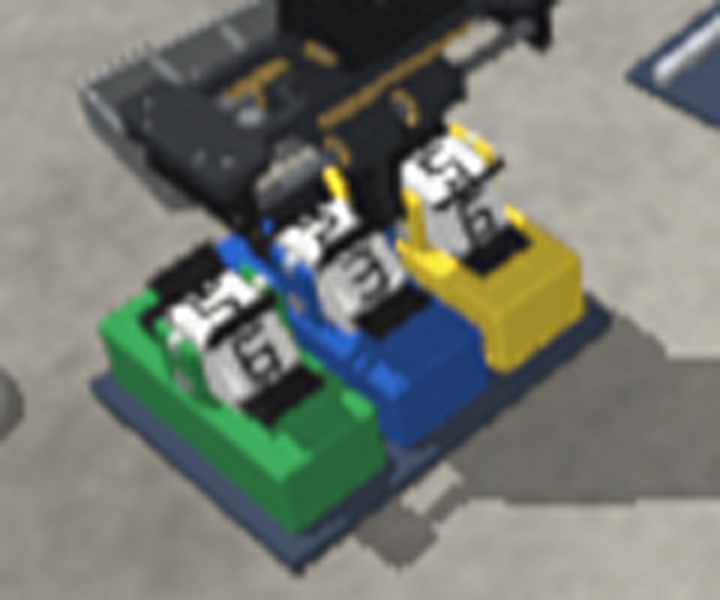

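Blue now has 2 on top and 3 facing the robot. Next is the second stroke.

move_arm([
  [0,0,20],
  [0,0,41],
  [0,0,41],
  [-10,0,41],
  [-20,0,41],
], spin=[0,0,0,0,0])

```text
clock: 9.4
tcp_pos: [0.5149, 0.2508, 0.1018]
tool_rot: [180.0, 0.1, -177.8]
contact_force: [-1.2, -0.6, 0.8]
grip_width: 0.0007
```

move_arm([
  [-8,0,0],
  [-16,0,0],
  [-24,0,0],
  [-31,0,0],
  [-33,0,0],
], spin=[0,0,0,0,0])

```text
clock: 9.9
tcp_pos: [0.5472, 0.2516, 0.1004]
tool_rot: [180.0, -0.0, -177.8]
contact_force: [-1.6, -0.9, -0.1]
grip_width: 0.0004
```

move_arm([
  [0,0,0],
  [5,0,0],
  [5,0,-30],
  [5,0,-70],
  [5,0,-100],
], spin=[0,0,0,0,0])

```text
clock: 10.4
tcp_pos: [0.5412, 0.252, 0.2029]
tool_rot: [180.0, 0.1, -177.7]
contact_force: [0.8, 0.6, -0.5]
grip_width: 0.0002
```

Run:
```python
from w import *
w('blue')
n="wrist";P=cam(n);im=r.read_camera(n);np.savez("pics/wrist7.npz",K=P[0],T=P[1])
cv2.imwrite("pics/w7.png",cv2.resize(im[45:230,145:390,::-1],None,fx=3.2,fy=3.2,interpolation=cv2.INTER_CUBIC))
for k,a in AX.items():
  e=np.radians(1.95)
  for ph in np.radians([-40,-30,-20,0,20,30,40]):
    q=proj("wrist",np.array(a)+.052*np.array([np.sin(ph)*np.cos(e),np.sin(ph)*np.sin(e),np.cos(ph)]),P)
    print(k,round(np.degrees(ph)),((q-[144.66,44.66])*3.2).round(),end=' ')
  print()
```

```text
blue console rel mm [  2.5   0.9 138.9] [ 1.800e+02  1.000e-01 -1.777e+02] [ 0.8  0.6 -0.5] 10.4
yellow -40 [111. 330.] yellow -30 [108. 360.] yellow -20 [107. 393.] yellow 0 [109. 460.] yellow 20 [116. 518.] yellow 30 [121. 541.] yellow 40 [127. 558.] 
blue -40 [361. 332.] blue -30 [361. 363.] blue -20 [361. 396.] blue 0 [360. 463.] blue 20 [360. 521.] blue 30 [360. 543.] blue 40 [360. 560.] 
green -40 [611. 333.] green -30 [614. 363.] green -20 [615. 396.] green 0 [612. 463.] green 20 [605. 521.] green 30 [599. 543.] green 40 [593. 560.]
```

View pics/w7.png

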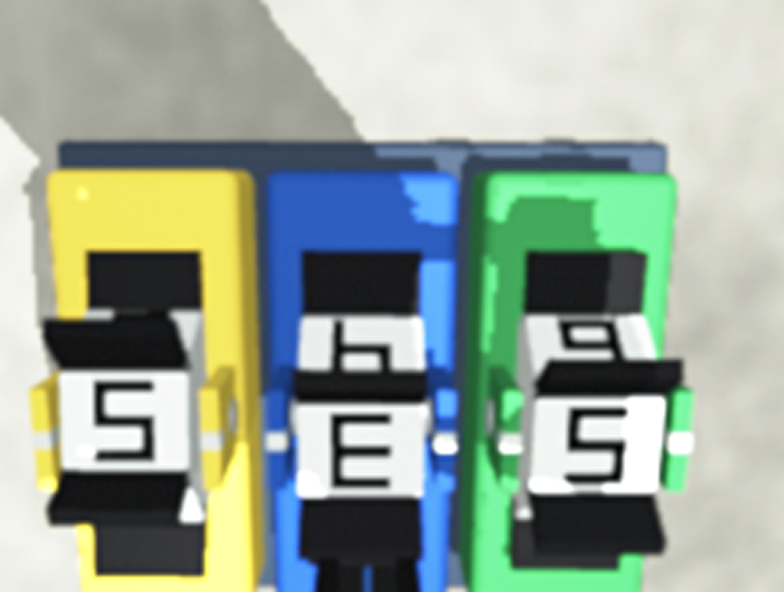

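move_arm([
  [-17,-35,0],
  [-35,-69,0],
  [-35,-69,40],
  [-35,-69,60],
  [-35,-69,60],
], spin=[0,0,0,0,0])

```text
clock: 10.95
tcp_pos: [0.5772, 0.1829, 0.1377]
tool_rot: [-179.9, -0.3, -177.8]
contact_force: [-0.4, 0.5, 1.0]
grip_width: 0.0007
```

Run:
```python
from w import *
w('yellow')
```

```text
yellow console rel mm [36.5 -1.6 73.7] [-179.9   -0.3 -177.8] [-0.4  0.5  1. ] 10.95
```

move_arm([
  [0,1,20],
  [0,1,38],
  [0,1,38],
  [8,1,38],
  [16,1,38],
], spin=[0,0,0,0,0])

```text
clock: 11.45
tcp_pos: [0.5635, 0.185, 0.1044]
tool_rot: [180.0, 0.2, -177.7]
contact_force: [1.2, 1.2, 2.1]
grip_width: 0.0008
```

Run:
```python
from w import *
w('yellow')
```

```text
yellow console rel mm [22.9  1.1 40.4] [ 180.     0.2 -177.7] [1.2 1.2 2.1] 11.45
```

move_arm([
  [8,-1,1],
  [16,-1,2],
  [23,-1,2],
  [30,-1,2],
  [30,-1,2],
], spin=[0,0,0,0,0])

```text
clock: 11.95
tcp_pos: [0.5321, 0.182, 0.1006]
tool_rot: [-180.0, -0.0, -177.7]
contact_force: [-0.2, 0.9, -0.6]
grip_width: 0.0002
```

Run:
```python
from w import *
w('yellow')
```

```text
yellow console rel mm [-8.6 -0.9 36.6] [-180.    -0.  -177.7] [-0.2  0.9 -0.6] 11.95
```

move_arm([
  [-5,0,0],
  [-5,0,-30],
  [-5,0,-70],
  [-5,34,-100],
  [-5,68,-100],
], spin=[0,0,0,0,0])

```text
clock: 12.45
tcp_pos: [0.5382, 0.2512, 0.2051]
tool_rot: [179.9, 0.3, -178.0]
contact_force: [0.8, 0.7, -0.1]
grip_width: 0.0006
```

move_arm([
  [-25,0,0],
  [-50,0,0],
  [-50,0,0],
], spin=[0,0,0])

```text
clock: 12.75
tcp_pos: [0.5882, 0.2513, 0.1994]
tool_rot: [180.0, -0.1, -177.9]
contact_force: [0.2, 0.1, -0.8]
grip_width: 0.0006
```

Run:
```python
from w import *
w('blue')
n="wrist";P=cam(n);im=r.read_camera(n);np.savez("pics/wrist8.npz",K=P[0],T=P[1])
cv2.imwrite("pics/w8.png",cv2.resize(im[0:230,145:390,::-1],None,fx=2.6,fy=2.6,interpolation=cv2.INTER_CUBIC)); cv2.imwrite("pics/wrist8.png",im[:,:,::-1])
im=r.read_camera("side");cv2.imwrite("pics/side8.png",im[:,:,::-1]);cv2.imwrite("pics/s8.png",cv2.resize(im[140:280,120:305,::-1],None,fx=4,fy=4,interpolation=cv2.INTER_CUBIC))
```

```text
blue console rel mm [ 49.5  -1.3 135.4] [ 1.800e+02 -1.000e-01 -1.779e+02] [ 0.2  0.1 -0.8] 12.75
```

View pics/w8.png

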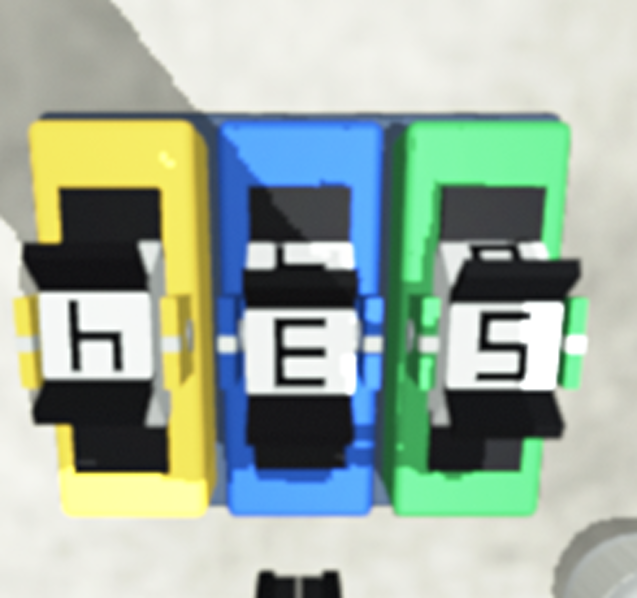

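View pics/s8.png

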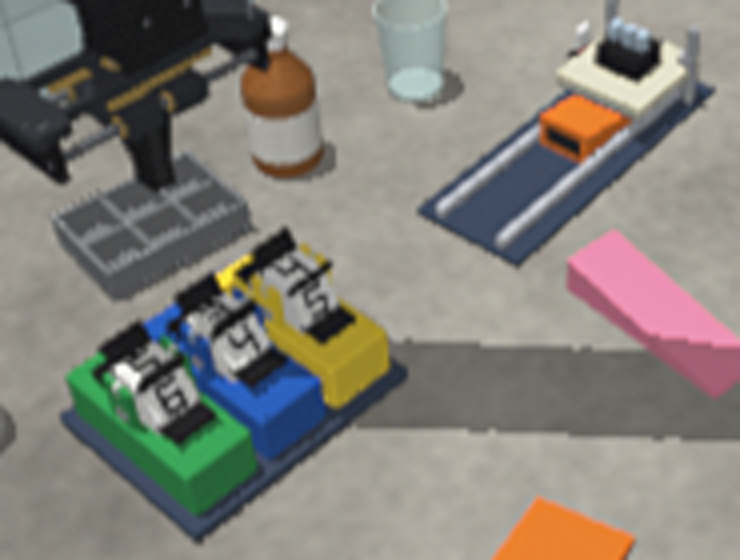

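Run:
```python
from w import *
f=np.load("pics/wrist8.npz");P=(f["K"],f["T"])
im=cv2.imread("pics/wrist8.png");g=im.max(2).astype(float)
e=np.radians(1.95);ex=np.array([np.cos(e),np.sin(e),0]);ez=np.array([0,0,1.])
for k,a in AX.items():
  a=np.array(a);ey=np.array([-ex[1],ex[0],0])
  def pt(rad,s,d,y): # wheel-frame to world
    x=s*np.cos(d)+rad*np.sin(d);z=rad*np.cos(d)-s*np.sin(d);return a+ex*x+ez*z+ey*y
  # marks rows pred
  m=[proj("wrist",a+ez*.029+ey*y,P).round(1).tolist() for y in(-.0245,.0245)]
  obs=[]
  for y in (-.013,.013):
    # sample column along flat line
    ss=np.linspace(-.026,.026,261)
    px=np.array([proj("wrist",pt(.030,s,0,y),P) for s in ss]).astype(np.float32)
    v=cv2.remap(g.astype(np.float32),px[:,0].reshape(1,-1),px[:,1].reshape(1,-1),cv2.INTER_LINEAR)[0]
    c=130;lo=c
    while lo>0 and v[lo]>110:lo-=1
    hi=c
    while hi<260 and v[hi]>110:hi+=1
    obs.append(((ss[lo]+ss[hi])/2*1e3,(ss[hi]-ss[lo])*1e3))
  print(k,"marks pred",m,"flat mid offset mm,width",np.round(obs,1))
```

```text
yellow marks pred [[155.2, 131.5], [210.8, 131.6]] flat mid offset mm,width [[-2.4 29.6]
 [-2.5 29.8]]
blue marks pred [[232.2, 132.1], [287.8, 132.2]] flat mid offset mm,width [[ 2.4 29.2]
 [ 2.4 29.2]]
green marks pred [[309.4, 131.9], [365.0, 132.1]] flat mid offset mm,width [[ 0.7 29.4]
 [ 0.6 30.4]]
```

All three figures are right: 4, 3 and 5. Against the marks, yellow is off by about −0.08 rad and blue by about +0.08, both inside tolerance. There is time, so I'll nudge both closer to centre, blue first.

move_arm([
  [23,1,0],
  [46,1,0],
  [46,1,25],
  [46,1,50],
  [46,1,50],
], spin=[0,0,0,0,0])

```text
clock: 13.35
tcp_pos: [0.5372, 0.2502, 0.1478]
tool_rot: [-179.9, -0.3, -177.7]
contact_force: [-0.2, 0.2, -1.2]
grip_width: 0.0006
```

Run:
```python
from w import *
w('blue')
```

```text
blue console rel mm [-1.5 -0.8 83.8] [-179.9   -0.3 -177.7] [-0.2  0.2 -1.2] 13.35
```

move_arm([
  [-1,0,8],
  [-1,0,8],
  [-1,0,8],
], spin=[0,0,0])

```text
clock: 13.65
tcp_pos: [0.5408, 0.2519, 0.1434]
tool_rot: [180.0, 0.0, -177.8]
contact_force: [-0.1, -0.2, 0.6]
grip_width: 0.0002
```

Run:
```python
from w import *
w('blue')
```

```text
blue console rel mm [ 2.1  0.8 79.4] [ 180.     0.  -177.8] [-0.1 -0.2  0.6] 13.65
```

move_arm([
  [-1,0,20],
  [-1,0,36],
  [-1,0,42],
  [-1,0,42],
  [-1,0,42],
], spin=[0,0,0,0,0])

```text
clock: 14.15
tcp_pos: [0.5416, 0.2518, 0.101]
tool_rot: [180.0, 0.0, -177.7]
contact_force: [0.1, 0.2, -0.2]
grip_width: 0.0003
```

move_arm([
  [2,0,0],
  [4,0,0],
  [6,0,0],
  [8,0,0],
  [8,0,0],
], spin=[0,0,0,0,0])

```text
clock: 14.65
tcp_pos: [0.5335, 0.2513, 0.1009]
tool_rot: [180.0, 0.0, -177.8]
contact_force: [2.0, -0.0, 1.0]
grip_width: 0.0005
```

Run:
```python
from w import *
w('blue')
```

```text
blue console rel mm [-5.1  0.4 36.9] [ 180.     0.  -177.8] [ 2. -0.  1.] 14.65
```

move_arm([
  [-2,0,0],
  [-5,0,0],
  [-5,0,-15],
  [-5,0,-30],
  [-5,0,-42],
], spin=[0,0,0,0,0])

```text
clock: 15.15
tcp_pos: [0.5388, 0.252, 0.1447]
tool_rot: [180.0, 0.1, -177.7]
contact_force: [-0.4, 0.4, -1.0]
grip_width: 0.001
```

move_arm([
  [1,-34,0],
  [2,-68,0],
  [2,-68,0],
  [2,-68,0],
  [2,-68,0],
], spin=[0,0,0,0,0])

```text
clock: 15.65
tcp_pos: [0.5391, 0.1846, 0.1434]
tool_rot: [180.0, 0.1, -177.7]
contact_force: [-0.0, 0.6, 0.0]
grip_width: 0.0003
```

Run:
```python
from w import *
w('yellow')
```

```text
yellow console rel mm [-1.5  1.5 79.4] [ 1.800e+02  1.000e-01 -1.777e+02] [-0.   0.6  0. ] 15.65
```

move_arm([
  [1,-1,20],
  [1,-1,36],
  [1,-1,42],
  [1,-1,42],
  [1,-1,42],
], spin=[0,0,0,0,0])

```text
clock: 16.15
tcp_pos: [0.5382, 0.1829, 0.1009]
tool_rot: [180.0, -0.0, -177.7]
contact_force: [0.3, -0.2, 0.9]
grip_width: 0.0002
```

move_arm([
  [-2,0,0],
  [-4,0,0],
  [-6,0,0],
  [-8,0,0],
  [-8,0,0],
], spin=[0,0,0,0,0])

```text
clock: 16.65
tcp_pos: [0.5463, 0.1827, 0.1006]
tool_rot: [180.0, -0.0, -177.8]
contact_force: [-0.9, 0.8, -0.9]
grip_width: 0.0007
```

Run:
```python
from w import *
w('yellow')
```

```text
yellow console rel mm [ 5.6 -0.7 36.6] [ 180.    -0.  -177.8] [-0.9  0.8 -0.9] 16.65
```

move_arm([
  [2,0,0],
  [5,0,0],
  [5,0,-30],
  [5,0,-70],
  [5,0,-100],
], spin=[0,0,0,0,0])

```text
clock: 17.15
tcp_pos: [0.5412, 0.1828, 0.2027]
tool_rot: [180.0, 0.1, -177.7]
contact_force: [1.5, 0.3, 0.1]
grip_width: 0.0005
```

move_arm([
  [-25,34,0],
  [-50,68,0],
  [-50,68,0],
  [-50,68,0],
  [-50,68,0],
], spin=[0,0,0,0,0])

```text
clock: 17.65
tcp_pos: [0.5883, 0.2516, 0.2005]
tool_rot: [-180.0, -0.0, -177.8]
contact_force: [0.1, 0.2, -0.4]
grip_width: 0.0006
```

Run:
```python
from w import *
w('blue')
n="wrist";P=cam(n);im=r.read_camera(n)[:,:,::-1].copy();cv2.imwrite("pics/wrist9.png",im)
cv2.imwrite("pics/w9.png",cv2.resize(im[0:230,145:390],None,fx=2.6,fy=2.6,interpolation=cv2.INTER_CUBIC))
s=r.read_camera("side");cv2.imwrite("pics/s9.png",cv2.resize(s[140:205,220:305,::-1],None,fx=8,fy=8,interpolation=cv2.INTER_CUBIC));cv2.imwrite("pics/side9.png",s[:,:,::-1])
g=im.max(2).astype(np.float32)
e=np.radians(1.95);ex=np.array([np.cos(e),np.sin(e),0]);ey=np.array([-ex[1],ex[0],0]);ez=np.array([0,0,1.])
for k,a in AX.items():
  a=np.array(a);obs=[]
  for y in (-.013,.013):
    ss=np.linspace(-.026,.026,261)
    px=np.array([proj(n,a+ex*s_+ez*.03+ey*y,P) for s_ in ss]).astype(np.float32)
    v=cv2.remap(g,px[:,0].reshape(1,-1),px[:,1].reshape(1,-1),cv2.INTER_LINEAR)[0]
    lo=hi=130
    while lo>0 and v[lo]>110:lo-=1
    while hi<260 and v[hi]>110:hi+=1
    obs.append(((ss[lo]+ss[hi])/2*1e3,(ss[hi]-ss[lo])*1e3))
  print(k,np.round(obs,1), "rad",np.round(np.mean([o[0] for o in obs])/30,3))
t=cv2.imread("pics/top0.png");tt=r.read_camera("top");cv2.imwrite("pics/top9.png",tt[:,:,::-1])
```

```text
blue console rel mm [ 49.5  -1.1 136.5] [-180.    -0.  -177.8] [ 0.1  0.2 -0.4] 17.65
yellow [[ 0.6 29.6]
 [ 0.4 29.6]] rad 0.017
blue [[ 0.2 29.6]
 [ 0.1 29.4]] rad 0.005
green [[ 0.7 29.8]
 [ 0.7 30.6]] rad 0.023
```

View pics/w9.png

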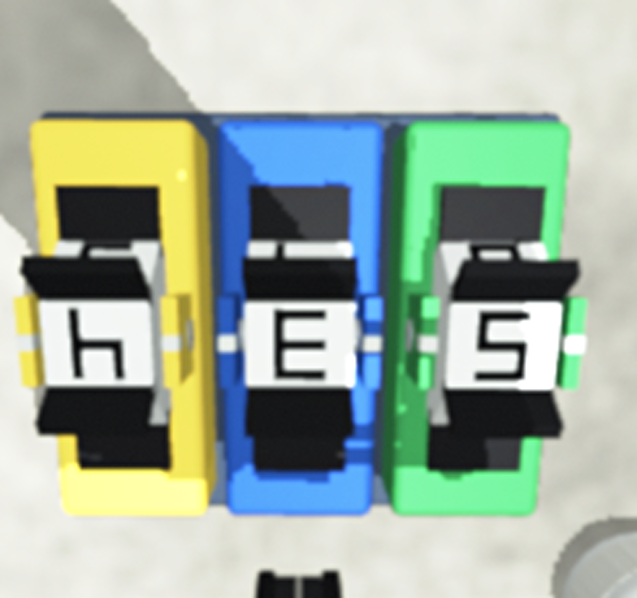

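View pics/s9.png

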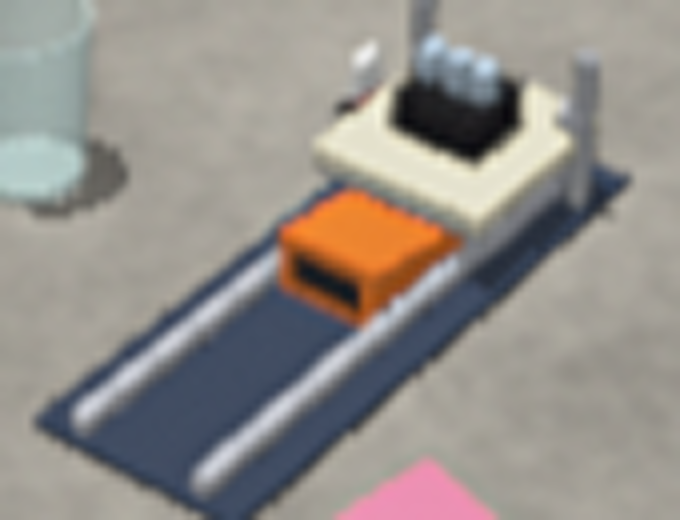

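View pics/top9.png

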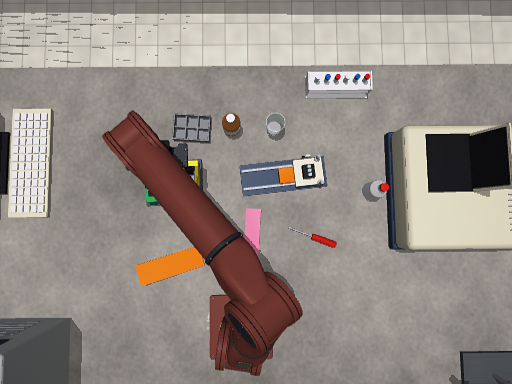

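Run:
```python
from h import *
print(r.observe()['contact_force'].round(1)); print(r.job_done())
```

```text
[-0.1  0.5 -0.3]
the job is handed in; nothing more can be done
None
```

The photometer is set up and the job was handed in at about 18 s of the 59 s; `r.job_done()` reports no verdict.

- **Wedge and platform:** I pushed the small orange wedge about 100 mm under the platform and withdrew the gripper. The side view showed the platform's block raised about 12.2 mm (give or take 0.7 mm) against the 12 mm wanted, and the wedge geometry gives 11–12 mm. The pointer's rise in the same view agrees. The platform was still up in the last side picture. I did not take a close wrist-camera view of the pointer, and contact between platform and wedge was not measured directly. It rests on the platform staying raised.
- **Wheels:** Yellow shows 4 and blue shows 3. My first strokes left yellow about 0.08 rad short and blue about 0.08 rad past, so I nudged both back. The last measurement put yellow at 0.02 rad off, blue at 0.01, and green at 0.02, still on 5.
- **Bystanders:** By eye, all six bystanders looked in place in the last top picture, apart from the jar, which the arm hid there. The jar was standing in the last wrist view. At hand-in the arm was clear of everything, with under 1 N on the tool.

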